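# Unclamp the mixing can and set it on the drip tray

### The arm

A 6-joint arm with a two-finger parallel gripper is mounted at the origin on a cart in front of the work surface, level with it; the furniture and walls round the work are solid. World frame = base frame: x ahead of the robot, y to its left, z up, the work surface at z = 0. Lengths are in mm, angles in rad, forces in N, time in s.
With the tool pointing down it reaches from about 250 to 725 mm from the base axis. Payload 4 kg.
Tool frame: the origin (TCP) lies on the centre line of the jaws, within the pads' length; the fingertips stand 17 mm ahead of it and the grasp point (between the pads) lies 2 mm behind it (arm.finger_overhang is the z of the fingertips in the tool frame, in mm); z points along the fingers, y is the direction in which the jaws open and shut (so a half turn about z gives the same grasp; the last joint's range is limited). The gripper opens to 85 mm and grips with 20 to 120 N. Pads are 22 mm wide; open, the fingers measure 114 mm over their backs; the gripper's body (76 mm by 85 mm) begins 54 mm behind the grasp point. The pads swing forward as they close: fully open they stand 13 mm farther back than shut.
Start: joints at [1.13, 0.241, 0.005, 1.335, 0, 1.571], TCP at [213.33, 452.206, 248.306] pointing down, gripper open.
Joint ranges: [-2.72, 2.72], [-1.05, 1.87], [-1.09, 1.28], [-1.99, 2.15], [-1.42, 1.44], [-3.14, 3.14]. Speed limits (rad/s): [2.79, 2.79, 3.14, 3.14, 3.14, 3.14].

### API

Orientations are given as [roll, pitch, yaw] about the fixed x, y, z axes, in that order (R = Rz(yaw) Ry(pitch) Rx(roll)).
In Python, from cell import status, get_image, ticket, arm gives the robot as it stands.
- The arm moves only by the tool move_arm, never from a script. Its argument "increments" is a list of rows, each a list of 5 numbers: the opening, from 0 (shut) to 1 (fully open), then the shift along the tool's x, y, z in mm, then the turn about the tool's z in rad. In form: [[claw, x, y, z, roll], ...]. A call has 1 to 8 rows; each row is the pose to reach, as a shift and turn from the pose measured when the call began, along the tool's axes at that moment; what a row does not reach only later rows make up. A row lasts 1/8 s, in which the tool goes at most 62.5 mm and 10.7 degrees, less where a joint would pass 70% of its speed; a pose out of reach is approached as far as the arm can. A call with a gripper value outside its range is refused whole. The fingers move at their own pace and stop on an object; "force" is the grip in N (left out, the last holds). Time passes only in rows, so rows that repeat a pose let the fingers close. It gives the time, the measured TCP pose, the force and the opening at its end, in the units of the state.
- status.read_state(): the state, without advancing time (a new reading comes with each control period).
- get_image(name): name is "side" or "top" or "wrist"; returns a dict with "image" (384x512x3 uint8, blue, green, red), "fx", "fy", "cx", "cy" (pixels), "k1" (the pictures are not rectified: a ray, as slopes to the right and down, at radius r is drawn at 1 + k1 r^2 times it, then the intrinsics apply), "world_from_camera" (4x4, takes a point from camera to world coordinates). Camera axes: x right, y up, looking along -z (the intrinsics and any distortion apply to the point x, -y, -z); pixel columns grow to the right and rows downward; lengths in mm; the calibration is good to about 2 mm. A picture is of the moment at which its call begins. There is no depth.
- ticket.sign_off(): hands the job in, once; it reports no verdict.
The state is a dict: "time_s": time; "qpos": joint angles; "qd": joint speeds; "tau": joint torques, N m; "tcp_pos": TCP position; "orientation": TCP orientation; "wrist_force": force on the tool from outside, world axes, zero at the start; "torque": the same for the moment, N m; "width": opening from 0.0 (shut) to 1.0 (fully open).
Only numpy, scipy, OpenCV 4.12 (cv2) and the standard library are available. Lean on these libraries where they do the work, as an engineer would, in place of code of your own. Each camera call takes 0.05 s, during which the arm holds its last target. There are 200 camera calls.

### The job

The mixing run is over. Press the stirrer's treadle catch down to its stop so that it snaps open and stays there, then lift the mixing can off the stirrer (the folding bail is there to carry it by), keep it upright, and set it down gently so that it stands flat inside the drip tray. Leave the other things on the bench where they are.

Things in the scene. Friction and masses are not known exactly. Their poses are not given: they have to be found in the camera images.
- stirrer: round white bench stirrer, fixed, 156 mm across; small control panel (display, knob) on its local -x side, out to 111 mm. Origin: centre of its underside; z up. Flat deck for the can 50 mm up, with three pegs (8 mm thick, 10 mm high) round the can's foot at 65.5 mm radius, 1.5 mm loose. Its catch is on the local -y side.
- catch (a joint): steel bell-crank catch on the stirrer: a hook over the can's foot flange and a treadle plate outside, one piece. Hinge along the stirrer's x at local (0, -56, 18) mm. 0 = hooked; 0.40 rad = treadle on its stop, hook clear. Over-centre spring: about 6 N at the treadle at first, eases off, snaps over past 0.27 rad and then stays down.
- treadle (a point): top of the rubber-faced treadle plate (42 x 38 mm, plate level when hooked), at its middle; built at stirrer-local (0, -139, 53.5) mm; it sinks about 33 mm to the stop
- can: closed stainless mixing can, 0.4 to 0.75 kg: body 93 mm across, 91 mm high with its flat lid (98 mm across); foot flange 120 mm across, 5 mm thick. Origin: centre of its underside; z up. It is carried by a folding bail (see bail_axis).
- bail_axis (a point): can-local (0, 0, 74) mm, where the bail hinges, axis along the can's y. Bail: 5 mm wire arms at y = +-53 mm; black sleeve, free to spin on the wire, 12 mm thick, 60 mm long along y, 95 mm from the axis. Leans to the can's -x; lower stop 0.35 rad above level; rests by light friction anywhere from 0.5 to 1.4 rad. Angle NOT measured: see it, feel it or push it to the stop.
- tray: square aluminium drip tray, loose, 158 x 158 mm outside, 12 mm high, walls and floor 3 mm (inside 152 mm square). Origin: centre of its underside; x and y along its sides
- timer: lab timer, 60 x 64 x 16 mm; origin under its centre; bystander
- tweezers: steel tweezers lying, 126 mm long, 6 mm high; bystander
- petri_dish: Petri dish, 61 mm across, 16 mm high; bystander
- dropper_bottle: small dropper bottle, 37 mm across, 105 mm high; bystander
- tube_rack: tube rack, 64 x 150 mm, 70 mm high; bystander
- culture_flask: culture flask lying, 98 x 52 x 23 mm; bystander

How it is judged:
By the outcome, as a careful person would: the job done as asked, in the order asked, and still so for the second after the job is handed in, with the robot touching nothing.
It also fails if it takes over 61 s, if anything falls off the work surface, if the arm or the gripper's body presses on something with over 40 N, if the wrist force passes 120 N, or if a joint passes its speed limit or range.

## Working session

There is one attempt and no reset: what is moved stays moved. The work goes in short steps, Python scripts to look and compute and a tool call to move; the robot and the scene stay as the last step left them, time stands still between calls to the robot, and variables do not carry over. Pictures are saved under pics/ and viewed, about 8 in all and at most 12, crops included, and the job is handed in when it is done.

Besides the shell and the picture viewer there is one more tool, called after "Emit:" by a JSON object that holds its "method" and its "body", one argument or row to a line. move_arm: Moves the arm, as the interface text tells. Its arguments: {"type":"object","properties":{"increments":{"type":"array"},"force":{"type":"number"}},"required":["increments"]}

```bash
ls; mkdir -p pics
cat > h.py <<'E'
import numpy as np, cv2
from cell import status, get_image, ticket, arm
def ray(im,u,v):
    x=(u-im['cx'])/im['fx']; y=(v-im['cy'])/im['fy']
    xd,yd=x,y
    for _ in range(20):
        s=1+im['k1']*(x*x+y*y); x,y=xd/s,yd/s
    T=np.array(im['world_from_camera']); d=T[:3,:3]@np.array([x,-y,-1.]); return T[:3,3],d/np.linalg.norm(d)
def onz(im,u,v,z):
    o,d=ray(im,u,v); return o+d*(z-o[2])/d[2]
def proj(im,p):
    T=np.array(im['world_from_camera']); c=T[:3,:3].T@(np.array(p,float)-T[:3,3])
    x,y=c[0]/-c[2],-c[1]/-c[2]; s=1+im['k1']*(x*x+y*y)
    return np.array([x*s*im['fx']+im['cx'],y*s*im['fy']+im['cy']])
def tri(a,ua,b,ub):
    o1,d1=ray(a,*ua);o2,d2=ray(b,*ub)
    t=np.linalg.lstsq(np.c_[d1,-d2],o2-o1,rcond=None)[0]
    p,q=o1+t[0]*d1,o2+t[1]*d2; return (p+q)/2,np.linalg.norm(p-q)
E
python3 - <<'E'
from h import *
import pickle
ims={n:get_image(n) for n in('side','top','wrist')}
pickle.dump(ims,open('ims0.pkl','wb'))
for n,i in ims.items():
    print(n,i['fx'],i['cx'],i['cy'],i['k1'],np.round(i['world_from_camera'],2).tolist())
cv2.imwrite('pics/top0.png',cv2.resize(ims['top']['image'],(800,600),interpolation=cv2.INTER_CUBIC))
cv2.imwrite('pics/side0.png',cv2.resize(ims['side']['image'],(800,600),interpolation=cv2.INTER_CUBIC))
print(status.read_state())
E
```

```text
pics
side 481.04852296611693 255.5338253361492 193.13466085065997 -0.20444965131463197 [[-1.0, 0.06, -0.08, 361.51], [-0.1, -0.64, 0.76, 1132.3], [-0.0, 0.77, 0.64, 1157.35], [0.0, 0.0, 0.0, 1.0]]
top 459.60406496639405 254.09954189448166 191.41548004383287 0.004963816988806724 [[-0.06, 0.97, -0.22, 158.67], [-1.0, -0.06, 0.01, -94.11], [-0.01, 0.22, 0.98, 1666.55], [0.0, 0.0, 0.0, 1.0]]
wrist 293.46499231629366 256.0636956475473 193.9135282851143 -0.0603348241240931 [[0.43, -0.86, -0.28, 140.41], [0.9, 0.4, 0.14, 487.58], [-0.0, -0.31, 0.95, 372.93], [0.0, 0.0, 0.0, 1.0]]
{'time_s': 0.15, 'qpos': array([1.12998200e+00, 2.41230573e-01, 4.03125675e-03, 1.33520396e+00,
       1.72689686e-05, 1.57077515e+00]), 'qd': array([-0.00055191, -0.00412448,  0.00370835,  0.00224219, -0.00193473,
        0.00029572]), 'tau': array([ 7.89860023e-04, -3.72636616e+01,  2.52637839e+01,  1.23693823e-02,
        5.47251102e-05,  1.17508486e-05]), 'tcp_pos': array([213.13958794, 451.79319823, 247.62118918]), 'orientation': array([-3.13998570e+00, -1.73029807e-05,  2.70079948e+00]), 'wrist_force': array([1.10359901, 0.45342857, 0.32079056]), 'torque': array([-0.03112444,  0.00506027,  0.00405863]), 'width': 1.0009892335714103}
```

View pics/top0.png

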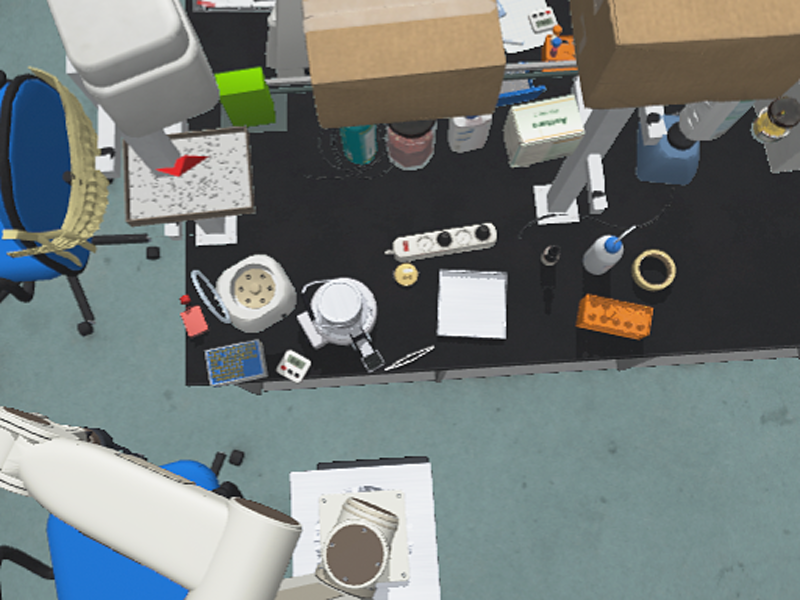

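View pics/side0.png

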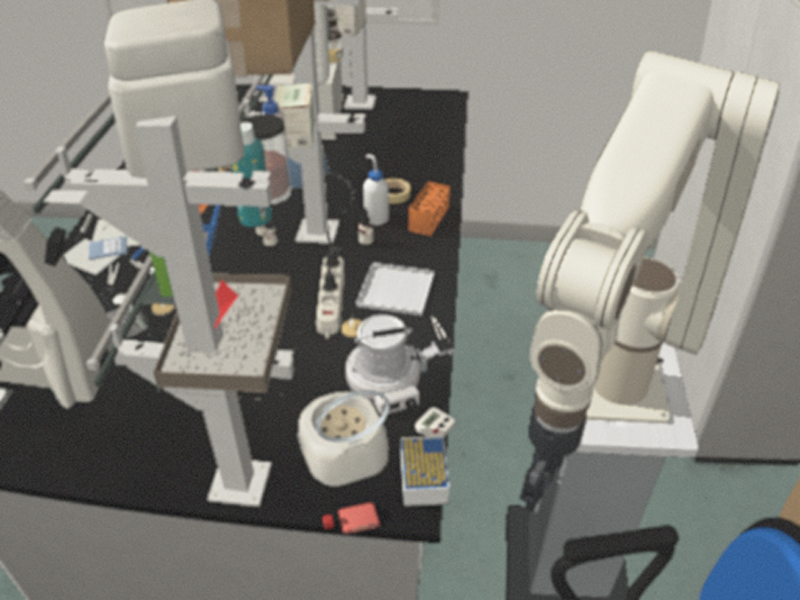

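The top view shows the can and stirrer at about (342,308)/800, treadle at (368,355), tray at (472,303). The side view shows the can with the bail across its lid. I'll crop both around the stirrer.

Run:
```python
from h import *
import pickle
ims=pickle.load(open('ims0.pkl','rb'))
t=ims['top'];s=ims['side']
def crop(i,x0,y0,w,h,k): return cv2.resize(i['image'][y0:y0+h,x0:x0+w],None,fx=k,fy=k,interpolation=cv2.INTER_CUBIC)
cv2.imwrite('pics/c1.png',np.vstack([crop(t,180,160,160,85,5)[:300*2-0][:425],]))
a=crop(t,180,165,150,80,5); b=crop(s,205,160,100,125,4)
cv2.imwrite('pics/c1.png',a); cv2.imwrite('pics/c2.png',crop(s,210,190,90,85,7))
f=512/800
for n,u,v,z in [('can lid',340,302,141),('stirrer base',343,312,40),('treadle',369,356,53),('tray',472,304,6),('timer',293,365,16),('tweezers',410,358,3)]:
    print(n,onz(t,u*f,v*f,z).round())
# tray mask corners
g=t['image'].min(axis=2); m=np.zeros_like(g); m[170:222,275:330]=(g[170:222,275:330]>110)
c=max(cv2.findContours(m,0,2)[0],key=cv2.contourArea); r=cv2.minAreaRect(c); bx=cv2.boxPoints(r)
P=np.array([onz(t,*q,10)for q in bx]); print(r,P.round(),P.mean(0).round(1),[np.linalg.norm(P[i]-P[i-1]).round() for i in range(4)])
for i in range(4): d=P[i]-P[i-1]; print(np.arctan2(d[1],d[0]))
```

```text
can lid [504.  21. 141.]
stirrer base [502.  22.  40.]
treadle [394. -33.  53.]
tray [ 509. -281.    6.]
timer [390. 145.  16.]
tweezers [ 391. -126.    3.]
((301.87445068359375, 194.13690185546875), (44.28315734863281, 42.33298873901367), 2.726311206817627) [[ 441. -189.   10.]
 [ 600. -208.   10.]
 [ 581. -372.   10.]
 [ 423. -349.   10.]] [ 511.1 -279.8   10. ] [np.float64(161.0), np.float64(160.0), np.float64(165.0), np.float64(160.0)]
1.4588570997981956
-0.12104293204244232
-1.6845897746322818
2.9995275331445055
```

View pics/c1.png

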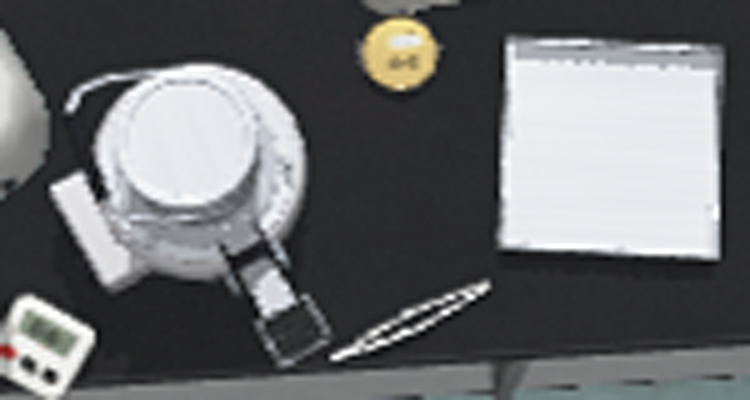

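View pics/c2.png

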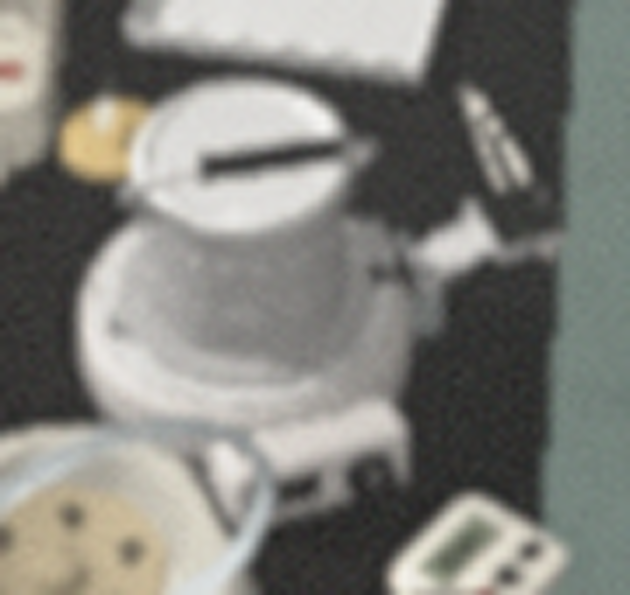

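The crops show: treadle plate at c1 (290,328), panel at (97,230). The bail arms run left from the can in c1, reaching (70,105) and (105,215), with the black sleeve invisible against the dark bench between them. In the side crop, the sleeve runs from (205,165) to (345,152).

Run:
```python
from h import *
import pickle
ims=pickle.load(open('ims0.pkl','rb'))
t=ims['top'];s=ims['side']
T=lambda x,y:(180+x/5-.4,165+y/5-.4); S=lambda x,y:(210+x/7-.4,190+y/7-.4)
for n,a,b in [('treadle',(290,328),(522,243)),('lid',(193,140),(240,155)),('sleevemid',(86,162),(275,159)),('cornerA',(70,105),(125,195)),('cornerB',(103,217),(368,150))]:
    p,e=tri(t,T(*a),s,S(*b)); print(n,p.round(),e.round(1))
lid=onz(t,*T(193,143),141); 
# deck edge circle of stirrer: left 93,right 306 at top; bottom ~280
print('lid',lid.round(),'base c',onz(t,*T(200,172),45).round(), 'treadle',onz(t,*T(290,328),53.5).round(),'panel',onz(t,*T(97,230),45).round())
for a in [(130,140),(258,140)]: print('lid edge',onz(t,*T(*a),141).round())
for a in [(255,330),(306,290),(330,332),(278,366)]: print('treadle corner',onz(t,*T(*a),53).round())
for a in [(93,160),(306,160),(200,62)]: print('deck edge',onz(t,*T(*a),50).round())
```

```text
treadle [384. -37.  44.] 6.2
lid [508.  19. 138.] 2.0
sleevemid [484.  85. 198.] 2.2
cornerA [538.  96. 179.] 21.8
cornerB [446.  75. 198.] 0.8
lid [504.  18. 141.] base c [504.  21.  45.] treadle [386. -37.  54.] panel [466.  97.  45.]
lid edge [509.  61. 141.]
lid edge [503. -26. 141.]
treadle corner [386. -13.  53.]
treadle corner [412. -50.  53.]
treadle corner [381. -65.  53.]
treadle corner [359. -28.  53.]
deck edge [517.  98.  50.]
deck edge [507. -55.  50.]
deck edge [584.  17.  50.]
```

```bash
cat >> h.py <<'E'
from scipy.spatial.transform import Rotation as Ro
def inc(target,yaw):
    s=status.read_state(); R=Ro.from_euler('xyz',s['orientation']).as_matrix()
    d=R.T@(np.array(target,float)-s['tcp_pos']); dy=(yaw-s['orientation'][2]+np.pi)%(2*np.pi)-np.pi
    print('inc',d.round(1),'roll',round(-dy,3),'| tcp',s['tcp_pos'].round(1),'ori',s['orientation'].round(3),'F',s['wrist_force'].round(1),'w',round(float(s['width']),2),'t',s['time_s'])
E
python3 -c "
from h import *
inc([386,-37,200],.29)"
```

```text
inc [-364.9 -368.2   48.2] roll 2.411 | tcp [213.1 451.8 247.6] ori [-3.14  -0.     2.701] F [1.1 0.5 0.3] w 1.0 t 0.15
```

Emit:
{"method": "move_arm", "body": {
  "increments": [
    [0,-45,-45,0,0.18],
    [0,-90,-90,0,0.36],
    [0,-135,-135,0,0.54],
    [0,-180,-182,0,0.72],
    [0,-225,-228,0,0.9],
    [0,-270,-273,0,1.08],
    [0,-315,-320,0,1.26],
    [0,-352,-355,0,1.44]
  ],
  "force": 40
}}

```text
time_s: 1.15
tcp_pos: [380.1, -21.2, 248.3]
orientation: [3.141, 0.001, 1.255]
wrist_force: [0.6, 1.1, 0.3]
width: -0.0
```

```bash
python3 -c "
from h import *
inc([378,-37,150],.29)"
```

```text
inc [-15.6   2.9  98.3] roll 0.965 | tcp [380.1 -21.2 248.3] ori [3.141e+00 1.000e-03 1.255e+00] F [0.6 1.1 0.3] w -0.0 t 1.15
```

Emit:
{"method": "move_arm", "body": {
  "increments": [
    [0,-3,0,0,0.18],
    [0,-6,1,0,0.36],
    [0,-9,2,0,0.54],
    [0,-12,3,0,0.72],
    [0,-15,3,0,0.9],
    [0,-15,3,0,0.965],
    [0,-15,3,0,0.965]
  ]
}}

```text
time_s: 2.02
tcp_pos: [378.0, -36.4, 248.1]
orientation: [3.141, 0.001, 0.29]
wrist_force: [0.0, 0.1, 0.2]
width: -0.004
```

Run:
```python
from h import *
import pickle
i=get_image('wrist'); t=get_image('top'); pickle.dump((i,t),open('w1.pkl','wb'))
print(np.round(i['world_from_camera'],2).tolist())
cv2.imwrite('pics/w1.png',cv2.resize(i['image'],(800,600)))
inc([378,-37,150],.29)
```

```text
[[0.29, 0.91, 0.3, 453.96], [-0.96, 0.27, 0.09, -11.83], [0.0, -0.31, 0.95, 373.51], [0.0, 0.0, 0.0, 1.0]]
inc [-0.2  0.5 98.2] roll 0.001 | tcp [378.1 -36.4 248.2] ori [3.141e+00 1.000e-03 2.910e-01] F [-0.  -0.2 -0.3] w 0.0 t 2.125
```

View pics/w1.png

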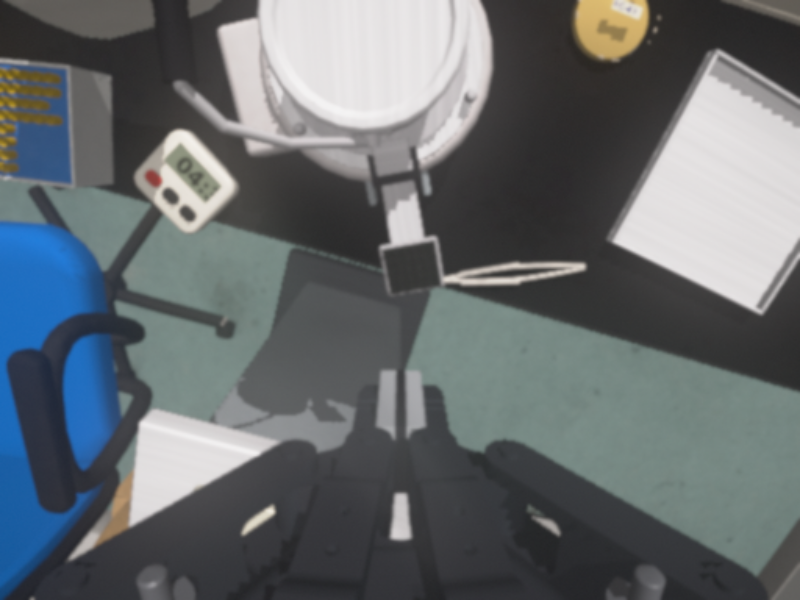

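The wrist view shows the treadle plate centre at (411,266), tray corners at (716,52), (610,240) and (762,314), the near bail arm with its corner at (180,86), and the sleeve running up from there at about x=172.

Run:
```python
from h import *
import pickle
i,t=pickle.load(open('w1.pkl','rb')); f=.64
W=lambda x,y:((x+.5)*f-.5,(y+.5)*f-.5)
T=lambda x,y:(180+x/5-.4,165+y/5-.4)
print('treadle',onz(i,*W(411,266),53.5).round(1))
for c in [(379,246),(437,237),(443,287),(389,295)]: print(onz(i,*W(*c),53.5).round(1))
c=[onz(i,*W(*p),12).round(1) for p in [(716,50),(610,240),(762,314)]]; print('tray',c,(c[0]+c[2])/2, c[0]-c[1],c[2]-c[1])
print('cornerB',tri(i,W(180,86),t,T(103,217)))
for z in(170,185,200): print(z,onz(i,*W(172,30),z).round(1),onz(i,*W(180,86),z).round(1))
s=t
cv2.imwrite('pics/t2.png',cv2.resize(t['image'][155:235,180:340],None,fx=5,fy=5))
```

```text
treadle [383.  -41.6  53.5]
[390.4 -15.7  53.5]
[408.2 -53.   53.5]
[374.7 -68.5  53.5]
[357.7 -32.6  53.5]
tray [array([ 595.3, -212.9,   12. ]), array([ 440.5, -192.8,   12. ]), array([ 421.7, -351.8,   12. ])] [ 508.5  -282.35   12.  ] [154.8 -20.1   0. ] [ -18.8 -159.     0. ]
cornerB (array([452.48529581,  78.93012189, 175.91642089]), np.float64(5.897682431510874))
170 [475.3  90.3 170. ] [455.1  83.4 170. ]
185 [473.7  82.8 185. ] [455.   76.3 185. ]
200 [472.1  75.3 200. ] [454.9  69.3 200. ]
```

Emit:
{"method": "move_arm", "body": {
  "increments": [
    [0,0,4,40,0],
    [0,0,7,80,0],
    [0,0,7,120,0],
    [0,0,7,155,0],
    [0,0,7,170,0],
    [0,0,7,170,0]
  ]
}}

```text
time_s: 2.88
tcp_pos: [378.9, -43.1, 77.2]
orientation: [-3.141, 0.004, 0.292]
wrist_force: [0.1, 0.0, 0.7]
width: -0.001
```

Emit:
{"method": "move_arm", "body": {
  "increments": [
    [0,0,0,4,0],
    [0,0,0,8,0],
    [0,0,0,12,0],
    [0,0,0,16,0],
    [0,0,0,20,0],
    [0,0,0,20,0]
  ]
}}

```text
time_s: 3.62
tcp_pos: [378.3, -43.3, 57.2]
orientation: [3.142, 0.005, 0.291]
wrist_force: [-3.2, -1.3, 3.1]
width: -0.002
```

Emit:
{"method": "move_arm", "body": {
  "increments": [
    [0,0,0,3,0],
    [0,0,0,6,0],
    [0,0,0,9,0],
    [0,0,0,12,0],
    [0,0,0,12,0]
  ]
}}

```text
time_s: 4.25
tcp_pos: [378.2, -43.3, 44.9]
orientation: [-3.141, 0.005, 0.291]
wrist_force: [0.8, -0.2, -0.3]
width: -0.002
```

Emit:
{"method": "move_arm", "body": {
  "increments": [
    [0,0,0,2,0],
    [0,0,0,4,0],
    [0,0,0,6,0],
    [0,0,0,6,0]
  ]
}}

```text
time_s: 4.75
tcp_pos: [378.5, -43.2, 40.0]
orientation: [-3.141, 0.004, 0.291]
wrist_force: [-4.0, 0.7, 14.9]
width: -0.0
```

Emit:
{"method": "move_arm", "body": {
  "increments": [
    [0,0,0,-10,0],
    [0,0,0,-50,0],
    [0,0,0,-110,0],
    [0,0,0,-170,0],
    [1,0,0,-230,0],
    [1,0,-30,-270,0],
    [1,0,-75,-270,0],
    [1,0,-80,-270,0]
  ]
}}

```text
time_s: 5.75
tcp_pos: [356.0, 35.2, 310.8]
orientation: [-3.142, 0.002, 0.295]
wrist_force: [0.3, -0.2, -0.2]
width: 0.845
```

Run:
```python
from h import *
import pickle
i=get_image('wrist'); s=get_image('side'); pickle.dump((i,s),open('w2.pkl','wb'))
cv2.imwrite('pics/w2.png',cv2.resize(i['image'],(800,600)))
inc([480,82,300],.29)
```

```text
inc [132.4 -10.2   9.5] roll 0.003 | tcp [356.2  34.  310. ] ori [3.141 0.004 0.293] F [-1.   0.4  0.7] w 1.0 t 5.85
```

View pics/w2.png

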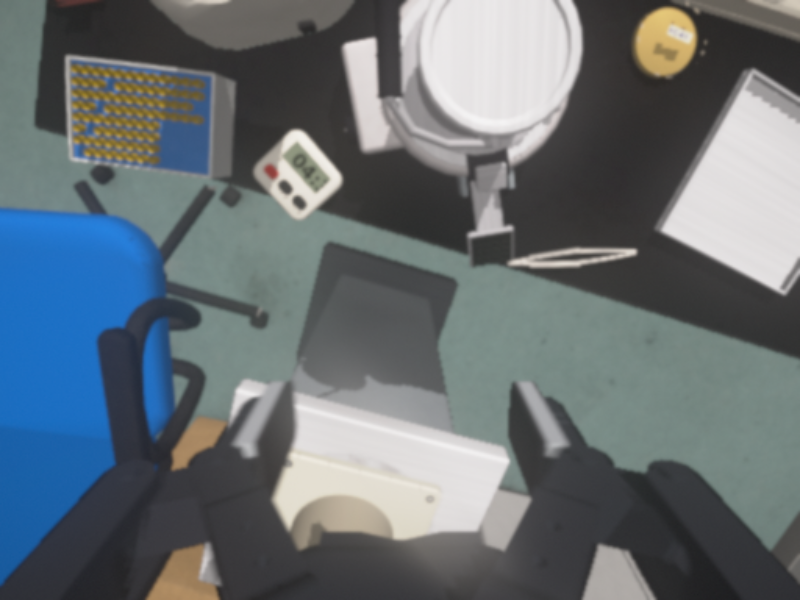

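The treadle is now down. The bail corner is at (390,99) and the sleeve runs straight up the image at x≈388. I'll triangulate the corner and sleeve line between the two wrist views.

Run:
```python
from h import *
import pickle
i,_=pickle.load(open('w1.pkl','rb')); j,_=pickle.load(open('w2.pkl','rb')); f=.64
W=lambda x,y:((x+.5)*f-.5,(y+.5)*f-.5)
print('corner',tri(i,W(180,86),j,W(390,99)))
# sleeve line x at rows in both
for n,im,r in(('w1',i,(90,190)),('w2',j,(210,290))):
    g=im['image'].max(axis=2)
    for y in(5,15,25,35,45,52): print(n,y,''.join('#' if v<42 else '+' if v<60 else '.' for v in g[y,r[0]:r[1]]))
for z in (170,180,190,200): print(z,onz(j,*W(388,50),z).round(1),onz(j,*W(388,0),z).round(1))
# can lid centre from w2: ellipse left 421 right 581; bottom 136
print('lid L R',onz(j,*W(421,50),141).round(1),onz(j,*W(581,50),141).round(1),onz(j,*W(498,136),141).round(1))
```

```text
corner (array([455.122966  ,  72.15841435, 194.07413804]), np.float64(0.4103243293266065))
w1 5 .........+#+++++++++++++++++++..................+++++++.............................................
w1 15 .........++++++++++++++++++++++++++++++++++++++++...................................................
w1 25 ++++++++++++++++++++++++++++++++++++++++++++++......................................................
w1 35 +++++++++++++++++++++++++++++++++++++++++++.........................................................
w1 45 ++++++++++++++++++++++++++++++++++++++++............................................................
w1 52 ++++++++++++++++++++...........++++++...............................................................
w2 5 ...............+++++++++++++++++++++++....+.....................................
w2 15 .....+++++++++++++++++++++++++++++++............................................
w2 25 ++++++++++++.....................+..............................................
w2 35 ++++++++........................................................................
w2 45 ++++++++++......................................................................
w2 52 +++++++++++.....................................................................
170 [480.6  81.3 170. ] [503.5  88.1 170. ]
180 [478.8  80.5 180. ] [500.8  87.1 180. ]
190 [477.   79.7 190. ] [498.1  86.  190. ]
200 [475.1  78.9 200. ] [495.4  85.  200. ]
lid L R [491.5  65.3 141. ] [520.3 -24.5 141. ] [459.6   5.8 141. ]
```

```bash
python3 -c "
from h import *
inc([484,81,192],.30)
i=get_image('side'); cv2.imwrite('pics/s3.png',cv2.resize(i['image'][130:300,170:330],None,fx=4,fy=3.5))
t=get_image('top')
for u,v in[(295,292),(228,318)]:
  print([onz(t,u*.64,v*.64,z).round() for z in(100,150,200)])
"
```

```text
inc [136.4  -8.1 117.5] roll -0.007 | tcp [356.2  34.  310. ] ori [3.141 0.004 0.293] F [-1.   0.4  0.7] w 1.0 t 5.85
[array([542., 123., 100.]), array([530., 116., 150.]), array([518., 110., 200.])]
[array([493., 274., 100.]), array([482., 262., 150.]), array([471., 251., 200.])]
```

Emit:
{"method": "move_arm", "body": {
  "increments": [
    [1,40,-3,0,0],
    [1,85,-5,0,0],
    [1,125,-8,0,0],
    [1,136,-8,20,0],
    [1,136,-8,50,-0.01],
    [1,136,-8,80,-0.01],
    [1,136,-8,90,-0.01],
    [1,136,-8,90,-0.01]
  ]
}}

```text
time_s: 6.95
tcp_pos: [483.9, 78.9, 218.5]
orientation: [-3.142, 0.006, 0.3]
wrist_force: [-0.4, 0.5, 0.5]
width: 0.999
```

Run:
```python
from h import *
i=get_image('wrist'); s=get_image('side')
a=cv2.resize(i['image'],(400,300)); b=cv2.resize(s['image'][170:290,190:310],(400,400))
c=np.zeros((600,800,3),np.uint8); c[:300,:400]=a; c[:400,400:]=b
cv2.imwrite('pics/w3.png',c)
inc([484,81,192],.30)
print(proj(i,[484,81,194]),proj(s,[484,81,194]))
```

```text
inc [-0.3 -1.8 28.1] roll 0.0 | tcp [484.8  79.4 220.1] ori [3.141e+00 3.000e-03 3.000e-01] F [-0.3 -0.4 -0.1] w 1.0 t 7.05
[255.35442628 243.87259659] [249.37163218 212.52672723]
```

View pics/w3.png

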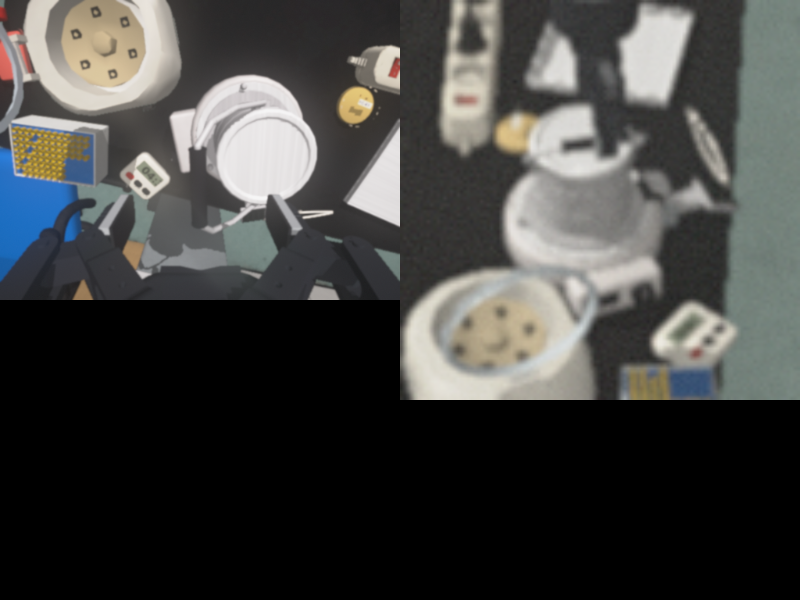

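The sleeve lies centred between the open fingers at (199,188)/400 in the wrist view, matching the projection at (199,190) and parallel to the pads. I'll descend and grip.

Emit:
{"method": "move_arm", "body": {
  "increments": [
    [1,0,-2,14,0],
    [1,0,-2,28,0],
    [1,0,-2,28,0],
    [0.1,0,-2,28,0],
    [0,0,-2,28,0],
    [0,0,-2,28,0],
    [0,0,-2,28,0],
    [0,0,-2,28,0]
  ],
  "force": 60
}}

```text
time_s: 8.05
tcp_pos: [484.4, 81.5, 192.3]
orientation: [3.141, 0.002, 0.301]
wrist_force: [0.1, 0.3, 0.9]
width: 0.113
```

Run:
```python
from h import *
inc([484,81,192],.30)
```

```text
inc [-0.5  0.3  0.3] roll 0.001 | tcp [484.4  81.5 192.3] ori [3.141e+00 2.000e-03 3.010e-01] F [0.1 0.3 0.9] w 0.11 t 8.05
```

Emit:
{"method": "move_arm", "body": {
  "increments": [
    [0,0,5,-4,0],
    [0,0,9.5,-8,0],
    [0,0,15,-11.5,0],
    [0,0,21.5,-15,0],
    [0,0,28,-18,0],
    [0,0,35,-20.5,0],
    [0,0,42,-22.5,0],
    [0,0,42,-22.5,0]
  ]
}}

```text
time_s: 9.05
tcp_pos: [497.8, 40.7, 215.8]
orientation: [3.141, -0.0, 0.3]
wrist_force: [0.0, 2.0, 5.7]
width: 0.115
```

Emit:
{"method": "move_arm", "body": {
  "increments": [
    [0,0,5,-2.5,0],
    [0,0,10,-3.5,0],
    [0,0,15,-4,0],
    [0,0,20,-4.5,0],
    [0,0,22,-4.5,0],
    [0,0,22,-4.5,0]
  ]
}}

```text
time_s: 9.8
tcp_pos: [504.0, 19.5, 219.9]
orientation: [3.141, 0.001, 0.3]
wrist_force: [0.0, -0.4, -5.7]
width: 0.117
```

Emit:
{"method": "move_arm", "body": {
  "increments": [
    [0,0,0,-3,0],
    [0,0,0,-8,0],
    [0,0,0,-14,0],
    [0,0,0,-20,0],
    [0,0,0,-26,0],
    [0,0,0,-30,0],
    [0,0,0,-30,0],
    [0,0,0,-30,0]
  ]
}}

```text
time_s: 10.8
tcp_pos: [503.9, 19.5, 249.7]
orientation: [3.141, 0.002, 0.3]
wrist_force: [-0.2, -0.3, -7.3]
width: 0.116
```

Run:
```python
from h import *
i=get_image('wrist'); s=get_image('side')
a=cv2.resize(i['image'],(400,300)); b=cv2.resize(s['image'][170:290,190:310],(400,400))
c=np.zeros((400,800,3),np.uint8); c[:300,:400]=a; c[:,400:]=b
cv2.imwrite('pics/w4.png',c)
inc([508.5,-282,300],.30)
```

```text
inc [-84.6 289.5 -50.1] roll -0.0 | tcp [503.8  19.5 249.6] ori [3.141e+00 2.000e-03 3.000e-01] F [-0.1  0.7 -6.1] w 0.12 t 10.9
```

View pics/w4.png

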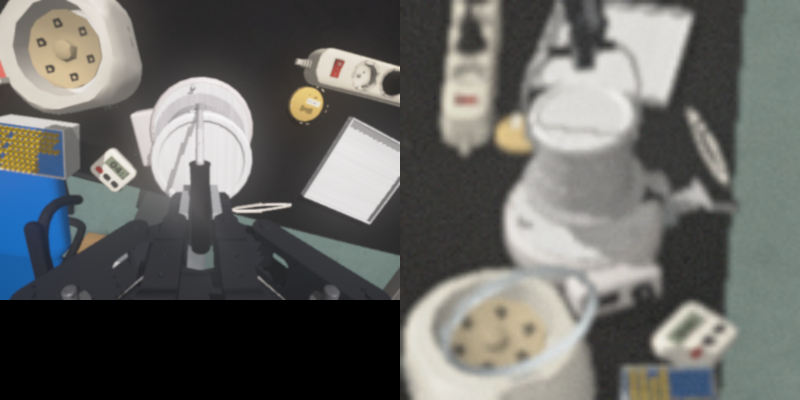

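Emit:
{"method": "move_arm", "body": {
  "increments": [
    [0,-0.2,0.6,-3,0],
    [0,-1.3,4.6,-8,0],
    [0,-4,14,-14,0],
    [0,-8.7,30,-18,0],
    [0,-15,52,-20,0],
    [0,-23,79.5,-20,0],
    [0,-32.3,111,-20,0],
    [0,-42,144.5,-20,0]
  ]
}}

```text
time_s: 11.9
tcp_pos: [506.1, -133.1, 270.1]
orientation: [3.14, 0.002, 0.299]
wrist_force: [0.3, -0.6, -5.4]
width: 0.118
```

Emit:
{"method": "move_arm", "body": {
  "increments": [
    [0,-9.7,33.5,0,0],
    [0,-19,65,0,0],
    [0,-27,92.5,0,0],
    [0,-33.5,114.5,0,0],
    [0,-38,130.5,0,0],
    [0,-40.6,140,0,0],
    [0,-41.8,144,0,0],
    [0,-42,144.5,0,0]
  ]
}}

```text
time_s: 12.9
tcp_pos: [508.6, -283.1, 270.3]
orientation: [3.141, 0.002, 0.3]
wrist_force: [-0.9, -0.4, -6.2]
width: 0.116
```

Run:
```python
from h import *
inc([509,-281,200],.30)
```

```text
inc [ 1.1 -2.  70.3] roll -0.0 | tcp [ 508.6 -283.1  270.3] ori [3.141e+00 2.000e-03 3.000e-01] F [-0.9 -0.4 -6.2] w 0.12 t 12.9
```

Emit:
{"method": "move_arm", "body": {
  "increments": [
    [0,1,-2,8,0],
    [0,1,-2,22,0],
    [0,1,-2,38,0],
    [0,1,-2,54,0],
    [0,1,-2,66,0],
    [0,1,-2,74,0],
    [0,1,-2,78,0],
    [0,1,-2,80,0]
  ]
}}

```text
time_s: 13.9
tcp_pos: [509.0, -281.1, 190.4]
orientation: [3.141, 0.001, 0.3]
wrist_force: [0.9, -0.4, -6.4]
width: 0.116
```

Emit:
{"method": "move_arm", "body": {
  "increments": [
    [0,0,0,0,0],
    [0,0,0,0,0],
    [0,0,0,0,0],
    [0,0,0,0,0]
  ]
}}

```text
time_s: 14.4
tcp_pos: [509.1, -281.1, 190.6]
orientation: [3.14, 0.001, 0.3]
wrist_force: [-0.8, -1.2, -6.7]
width: 0.115
```

Run:
```python
from h import *
t=get_image('top'); s=get_image('side')
a=cv2.resize(t['image'][160:230,265:345],(400,350)); b=cv2.resize(s['image'][110:220,200:310],(400,400))
c=np.zeros((400,800,3),np.uint8); c[:350,:400]=a; c[:,400:]=b
cv2.imwrite('pics/w5.png',c)
inc([509,-281,174],.30)
# expected corner pixel positions of tray (side view) and flange centre
print(proj(s,[509,-281,20]),proj(t,[509,-281,20]))
```

```text
inc [-0.  -0.1 16.4] roll -0.0 | tcp [ 509.  -281.1  190.4] ori [3.141e+00 1.000e-03 3.000e-01] F [-0.  -0.3 -6.9] w 0.11 t 14.5
[253.51647479 181.97441744] [302.50646107 193.86494542]
```

View pics/w5.png

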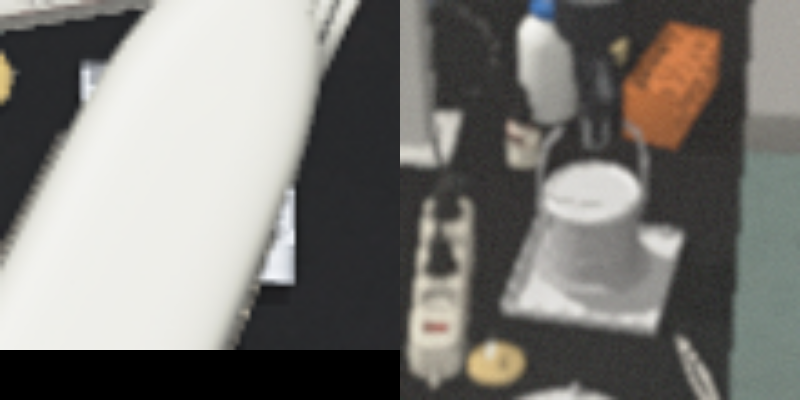

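The side view shows the can upright and centred over the tray, with margins on all sides. I'll lower it slowly.

Emit:
{"method": "move_arm", "body": {
  "increments": [
    [0,0,0,3,0],
    [0,0,0,6,0],
    [0,0,0,9,0],
    [0,0,0,12,0],
    [0,0,0,14,0],
    [0,0,0,15,0],
    [0,0,0,16,0],
    [0,0,0,16,0]
  ]
}}

```text
time_s: 15.5
tcp_pos: [509.0, -281.1, 174.5]
orientation: [3.14, 0.001, 0.3]
wrist_force: [0.3, 0.7, -6.5]
width: 0.121
```

Emit:
{"method": "move_arm", "body": {
  "increments": [
    [0,0,0,0.5,0],
    [0,0,0,1,0],
    [0,0,0,1.5,0],
    [0,0,0,2,0],
    [0,0,0,2,0]
  ]
}}

```text
time_s: 16.12
tcp_pos: [509.1, -281.1, 172.5]
orientation: [3.14, 0.001, 0.3]
wrist_force: [-0.4, -0.9, -6.2]
width: 0.116
```

Emit:
{"method": "move_arm", "body": {
  "increments": [
    [0,0,0,0.5,0],
    [0,0,0,1,0],
    [0,0,0,1.5,0],
    [0,0,0,1.5,0]
  ]
}}

```text
time_s: 16.62
tcp_pos: [509.3, -281.4, 171.7]
orientation: [3.139, 0.001, 0.3]
wrist_force: [-1.2, 0.5, -0.8]
width: 0.112
```

Emit:
{"method": "move_arm", "body": {
  "increments": [
    [0,0,-7,0,0],
    [0,0,-14,0.7,0],
    [0,0,-21,2,0],
    [0,0,-28,3.8,0],
    [0,0,-35,6.2,0],
    [0,0,-35,6.2,0]
  ]
}}

```text
time_s: 17.38
tcp_pos: [498.6, -247.3, 165.3]
orientation: [3.14, 0.001, 0.3]
wrist_force: [-2.0, -1.0, -1.4]
width: 0.118
```

Emit:
{"method": "move_arm", "body": {
  "increments": [
    [0.3,0,0,0,0],
    [0.6,0,0,0,0],
    [0.8,0,0,0,0],
    [0.8,0,0,0,0],
    [0.8,0,0,0,0]
  ]
}}

```text
time_s: 18.0
tcp_pos: [498.6, -247.4, 165.3]
orientation: [3.14, 0.001, 0.3]
wrist_force: [-0.2, 0.4, 0.1]
width: 0.8
```

Emit:
{"method": "move_arm", "body": {
  "increments": [
    [0.8,0,0,-10,0],
    [0.8,0,0,-30,0],
    [0.8,0,0,-60,0],
    [0.8,0,0,-110,0],
    [0.8,-40,0,-150,0],
    [0.8,-90,-20,-160,0],
    [0.8,-150,-40,-160,0],
    [0.8,-150,-40,-160,0]
  ]
}}

```text
time_s: 19.0
tcp_pos: [339.9, -252.3, 326.6]
orientation: [3.139, 0.001, 0.297]
wrist_force: [0.2, -0.7, 0.8]
width: 0.799
```

Run:
```python
from h import *
w=get_image('wrist'); s=get_image('side'); t=get_image('top')
a=cv2.resize(w['image'],(400,300)); b=cv2.resize(s['image'][110:250,200:320],(400,467))
d=cv2.resize(t['image'][160:240,185:345],(400,200))
c=np.zeros((500,800,3),np.uint8); c[:300,:400]=a; c[:467,400:]=b; c[300:,:400]=d
cv2.imwrite('pics/w6.png',c)
inc([509,-281,174],.30)
```

```text
inc [149.2  74.3 152.7] roll -0.0 | tcp [ 344.3 -253.6  326.3] ori [ 3.138e+00 -1.000e-03  3.000e-01] F [ 0.6 -0.2 -0. ] w 0.8 t 19.15
```

View pics/w6.png

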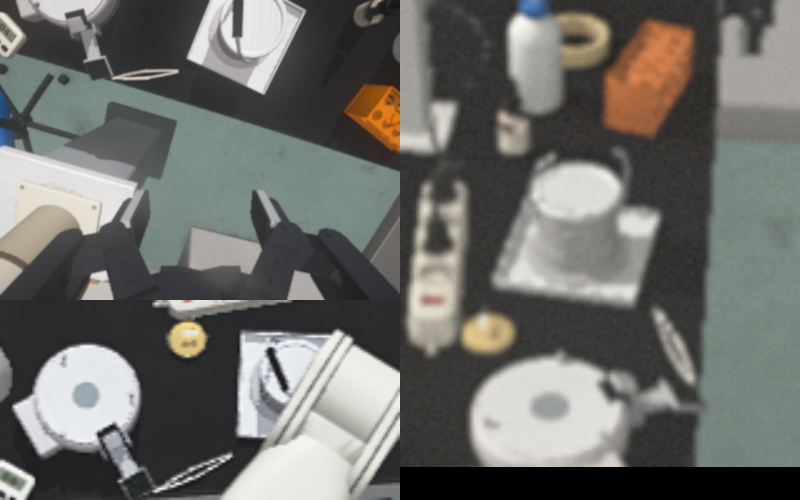

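The can stands upright in the tray, the bail leans over, the catch is down and the bystanders are in place. One numeric check on centring, using the wrist image positions: lid left (213,25), right (284,25), tray corners (307,10), (187,58), (262,93).

Run:
```python
from h import *
w=get_image('wrist'); g=1.28
W=lambda x,y:onz(w,x*g,y*g,z)
z=94; L,R=W(213,25),W(284,25); print('lid mid',((L+R)/2).round(1),np.linalg.norm(L-R).round())
z=12; a,b=W(187,58),W(262,93); c=W(307,10); print('tray',a.round(),b.round(),c.round(),'centre',((a+c)/2).round(1))
inc([0,0,0],0)
print(ticket.sign_off())
```

```text
lid mid [ 510.  -274.2   94. ] 102.0
tray [ 446. -198.   12.] [ 428. -349.   12.] [ 586. -374.   12.] centre [ 515.7 -285.6   12. ]
inc [-254.2 -345.2  324.8] roll 0.301 | tcp [ 344.6 -253.6  326. ] ori [ 3.138 -0.     0.301] F [-0.2 -0.3 -0.1] w 0.8 t 19.2
the job is handed in; nothing more can be done
None
```

The can is standing upright in the drip tray and the job is handed in at 19.2 s, well under the 61 s limit. No verdict is reported.

- **Catch:** I pressed the treadle until it snapped over, then on until the force rose to 15 N, which I took to be the stop. Later pictures show it still down.
- **Lift and placing:** I gripped the bail sleeve, swung it upright and lifted the can, which weighs about 6.5 N. I lowered it into the tray until the force fell to about 1 N, then leaned the bail back, released it and withdrew the arm.
- **Last checks:** The final pictures show the can upright in the tray and nothing else visibly moved. The wrist force was about zero, with the gripper clear.
- **Disagreement:** The last reading of hand-picked pixels in the wrist picture put the can about 11–13 mm off the tray's centre on the diagonal. Earlier measurements and the gripper position put it within 3 mm. The flange has 16 mm to spare each side, so it should stand inside the tray either way. I handed in during that same script, so I did not follow this up.

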